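# Start the gym interval timer

## Robot

A 6-joint arm with a two-finger parallel gripper is mounted at the origin on the work surface. World frame = base frame: x ahead of the robot, y to its left, z up, the work surface at z = 0. Lengths are in m, angles in rad, forces in N, time in s.
With the tool pointing down it reaches from about 0.3 to 1 m from the base axis. Payload 5.1 kg.
Tool frame: the origin (TCP) lies midway between the tips of the shut fingers; the grasp point (between the pads) lies bot.pinch_z behind it (bot.pinch_z is the distance from the TCP to the grasp point, in m); z points along the fingers, y is the line along which they close (so a half turn about z gives the same grasp; the last joint's range is limited). The gripper opens to 95 mm and grips with 3 to 60 N. Pads are 20 mm wide; open, the fingers measure 119 mm over their backs; the gripper's body (75 mm by 180 mm) begins 59 mm behind the grasp point.
Start: joints at [1.056, 0.124, 1.65, -0, 1.367, -0.083], TCP at [0.272, 0.59, 0.215] pointing down, gripper open.
Joint ranges: [-2.61, 2.61], [-1.02, 2.33], [0.03, 2.71], [-1.35, 4.49], [0.32, 2.68], [-2.91, 2.91]. Speed limits (rad/s): [2.57, 2.57, 3.14, 3.14, 3.14, 3.14].

## Interface

Orientations are given as a 3x3 rotation matrix whose columns are the frame's x, y, z axes.
In Python, from plant import sensors, cams, job, bot gives the robot as it stands.
- The arm moves only by the tool apply_moves, never from a script. Its argument "moves" is a list of rows, each an object with "dp": the shift along the tool's x, y, z as a fraction of full scale, a list of three; "yaw": the turn about the tool's z as a fraction of full scale. A call has 1 to 12 rows; each row is the pose to reach, as a shift and turn from the pose commanded when the call began, along the tool's axes at that moment, turning the shorter way round; what a row does not reach only later rows make up. Full scale, the value 1, is 0.25 m for a shift and pi rad for a turn. A row lasts 1/12 s, in which the tool goes at most 41.7 mm and 7.16 degrees, less where a joint would pass 70% of its speed; a pose out of reach is approached as far as the arm can. A call with a number of a shift or a turn outside -1 to 1 is refused whole. A call with a gripper value outside its range is refused whole. "grip" is the opening, from 0 (shut) to 1 (fully open), set as the call begins (left out, the last holds). The fingers move at their own pace and stop on an object; the grip force is fixed at half the most. Time passes only in rows, so rows that repeat a pose let the fingers close. It gives the time, the measured TCP pose, the force, the opening and the grip force at its end, in the units of the state.
- sensors.get_obs(): the state, without advancing time (a new reading comes with each control period).
- cams.snapshot(name): name is "side" or "top" or "wrist"; returns a dict with "image" (420x560x3 uint8, red, green, blue), "fx", "fy", "cx", "cy" (pixels), "k1" (the pictures are not rectified: a ray, as slopes to the right and down, at radius r is drawn at 1 + k1 r^2 times it, then the intrinsics apply), "rvec" (rotation vector, rad) and "tvec" (3), from world to camera coordinates, as OpenCV has them. Camera axes: x right, y down, z forward; pixel columns grow to the right and rows downward; lengths in m; the calibration is good to about 2 mm. A picture is of the moment at which its call begins. There is no depth.
- job.job_done(): hands the job in; it is judged then, once.
The state is a dict: "t": time; "joint_positions": joint angles; "dq": joint speeds; "tau": joint torques, N m; "position": TCP position; "ee_rot": TCP orientation; "wrist_force": force on the tool from outside, world axes, zero at the start; "torque": the same for the moment, N m; "finger_gap": opening from 0.0 (shut) to 1.0 (fully open); "grasp_force": force on a finger pad.
Only numpy, scipy, OpenCV 4.12 (cv2) and the standard library are available. Lean on these libraries where they do the work, as an engineer would, in place of code of your own. Each camera call takes 0.05 s, during which the arm holds its last target. There are 200 camera calls.

## Task

Start the gym's interval timer by pressing its controls in order: first press down the ribbed end (next to the display) of the console's rocker switch until it is fully over, then push the console's wide bar key fully down (both stay where you put them), then press the cap of the round plunger pad fully home, hold it there about half a second and let it spring back. Do not press the two small square keys or the square plunger pad. Only press: do not lift or shove the console or the pads, and leave the other things where they stand.

Things in the scene. Friction and masses are not known exactly. Their poses are not given: they have to be found in the camera images.
- console: grey timer console, loose, 1.6 kg, 160 mm (own x) x 260 mm (own y), deck 40 mm above the table; black display block, 47 mm high, on its far half. Origin under its centre on the table; own z up, own x away from the robot, own y left at yaw 0 (turned up to 0.35 rad). On its near half, left to right: rocker, two small square keys, wide bar key
- rocker (a joint): white rocker, plate 60 mm (console x) x 32 mm (console y), centre at console x -30, y 85 mm, hinged about the console's y, 49 mm above the table. Radians: 0 = off, ribbed far end (+x) up; 0.36 = on, rib fully down (sinks 8 mm). Starts off (up to 0.06); no spring, stays where left; takes about 3.5 N on the rib
- rocker_rib (a point): top of the black rib across the far end of the rocker, 22 mm from its hinge; moves with the rocker, about 63 mm above the table when off and 55 mm when on
- bar_key (a joint): wide white bar key on the console, 28 mm (console x) x 82 mm (console y), centre at console x -30, y -70 mm. Metres pressed: 0 = up, top 14 mm above the deck; 0.008 = fully down, top 6 mm above the deck. Starts up (to within 1.5 mm); no spring, stays where it is left; takes about 3.5 N
- bar_top (a point): centre of the bar key's top face, 54 mm above the table when up; moves with the key
- small_key_near (a joint): small white square key, 18 mm, top 9 mm above the deck, at console x -52, y 20 mm; not to be pressed. Metres pressed, 0 to 0.005, springs back
- small_key_far (a joint): the other small square key, at console x -8, y 20 mm; not to be pressed. Metres pressed, 0 to 0.005, springs back
- round_pad: round plunger pad right of the console, loose, 0.6 kg: black round base 84 mm diameter, 24 mm high, with a white round cap of 60 mm diameter, top 37 mm above the table. Origin under its centre, z up. It and the square pad may be in each other's place
- round_cap (a joint): cap of the round pad. Metres pressed: 0 = up, 0.009 = fully home (top 28 mm above the table); spring, about 2 N to start and 6 N fully home, returns when let go
- round_top (a point): centre of the round cap's top face; moves with the cap
- square_pad: square plunger pad right of the console, loose, 0.6 kg: black square base 78 mm, 24 mm high, with a white square cap of 54 mm, top 37 mm above the table; not to be pressed. Origin under its centre, z up
- square_cap (a joint): cap of the square pad. Metres pressed, 0 to 0.009, springs back; not to be pressed
- dumbbell_a: pink hex-ended dumbbell (bystander), 152 mm long, 52 mm high, at the back; origin under its centre
- dumbbell_b: second pink dumbbell like dumbbell_a (bystander), at the back; origin under its centre
- tape_roll: small white roll of tape lying flat (bystander), 52 mm diameter, 25 mm high, between the console and the pads; origin under its centre
- water_bottle: clear water bottle (bystander), 66 mm diameter, 200 mm high, at the back right; origin under its centre
- shaker: black shaker jar with a red lid (bystander), 84 mm diameter, 170 mm high, left of the console; origin under its centre
- kettlebell: dark iron kettlebell (bystander), 110 mm diameter, 150 mm high, at the back left; origin under its centre
- mug: white mug (bystander), 80 mm diameter, 90 mm high, at the right; origin under its centre
Not all that is in view belongs to the job. What is shaped like the round_pad but green or turquoise is not meant.

How it is judged:
By the outcome, as a careful person would: the job done as asked, in the order asked, and still so for the second after the job is handed in, with the robot touching nothing.
It also fails if it takes over 54 s, if anything falls off the work surface, if the arm or the gripper's body presses on something with over 40 N, if the wrist force passes 120 N, or if a joint passes its speed limit or range.

## Working session

There is one attempt and no reset: what is moved stays moved. The work goes in short steps, Python scripts to look and compute and a tool call to move; the robot and the scene stay as the last step left them, time stands still between calls to the robot, and variables do not carry over. Pictures are saved under pics/ and viewed, at most 10 in all, crops included, and the job is handed in when it is done.

Besides the shell and the picture viewer there is one more tool, called after ">>>" as name([rows], argument=value, ...), one row to a line, values as JSON. apply_moves: Moves the arm, as the interface text tells. Shift numbers are shares of 0.25 m and turn numbers shares of pi rad, none past 1 either way. Its arguments: {"type":"object","properties":{"moves":{"type":"array"},"grip":{"type":"number"}},"required":["moves"]}

```bash
mkdir -p pics
python3 - <<'E'
from plant import sensors,cams,bot
import cv2,pickle
o=sensors.get_obs();print(o['t'],o['position'],o['ee_rot'],o['finger_gap'],bot.pinch_z)
d={}
for n in("top","side"):
    s=cams.snapshot(n);d[n]=s;cv2.imwrite(f"pics/{n}0.png",cv2.resize(s["image"][:,:,::-1],(800,600),interpolation=cv2.INTER_CUBIC))
    print(n,s["fx"],s["cx"],s["cy"],s["k1"],s["rvec"],s["tvec"])
pickle.dump(d,open("d0.pkl","wb"))
E
```

```text
0.0 [0.2714497  0.58982859 0.2133859 ] [[-9.08292456e-01  4.18332971e-01 -1.52980066e-03]
 [ 4.18335229e-01  9.08291081e-01 -1.71678700e-03]
 [ 6.71315690e-04 -2.19931419e-03 -9.99997356e-01]] 0.9978251698945314 0.0188
top 447.24403368891757 274.2351308418042 205.55710517794705 -0.06944725623247734 [ 2.12259065 -2.1046271   0.21099193] [-0.00567287  0.48497952  1.14574543]
side 535.9158015377681 286.0728914861116 206.67177556717803 -0.12891338615531422 [ 2.26685142 -0.32560544  0.17516757] [-0.46112466  0.11962141  1.41478461]
```

View pics/top0.png

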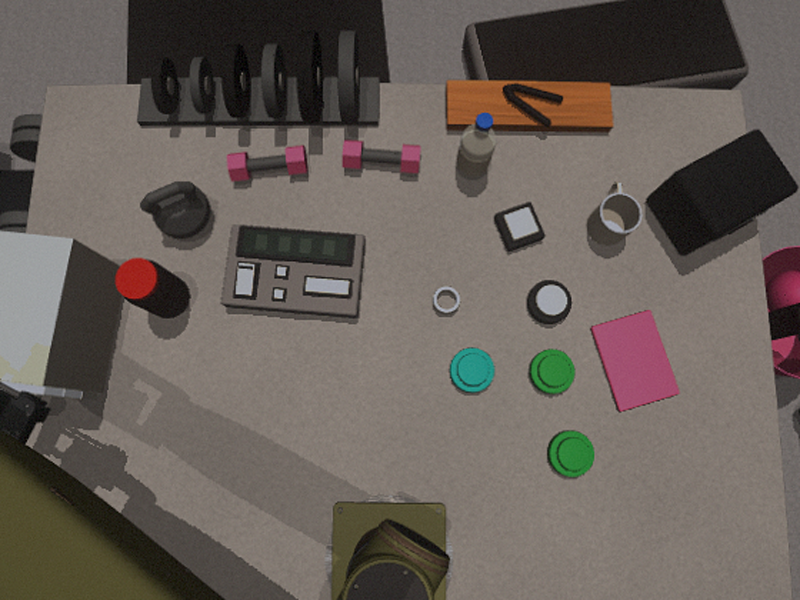

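View pics/side0.png

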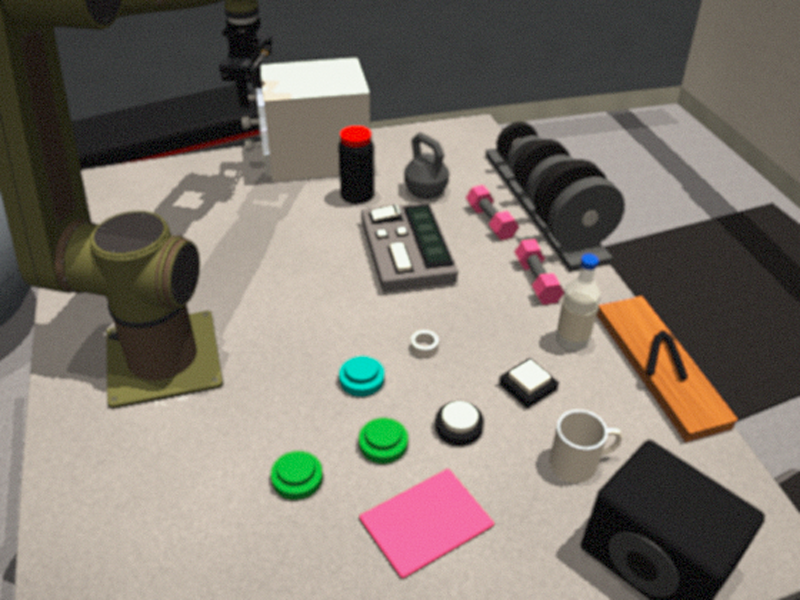

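The top view shows the console at about (293,272), with the rocker at (245,280), the small keys at (281,271) and (279,294), and the bar at (327,287).

Candidates for the round pad in the top view:
- White round cap on a black base at (550,301): fits the description.
- Turquoise at (472,370), green at (552,371) and green at (571,454): wrong colour.
- Square pad at (520,225): wrong shape.

I'll confirm with an enlarged crop.

Run:
```python
import pickle,cv2,numpy as np
d=pickle.load(open("d0.pkl","rb"))
def crop(n,x,y,w,h,k):return cv2.resize(d[n]["image"][y:y+h,x:x+w,::-1],(w*k,h*k),interpolation=cv2.INTER_CUBIC)
# native px
a=crop("top",150,152,112,75,4); b=crop("top",355,185,60,50,5)   # 448x300, 300x250
c=crop("side",248,138,80,70,5); e=crop("side",295,270,60,50,5)    # 400x350 ,300x250
m=np.zeros((600,800,3),np.uint8)
m[:300,:448]=a; m[:250,450:750]=b; m[300:600,:400]=c[:300]; m[300:550,450:750]=e
cv2.imwrite("pics/m.png",m)
```

```text
(no output)
```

View pics/m.png

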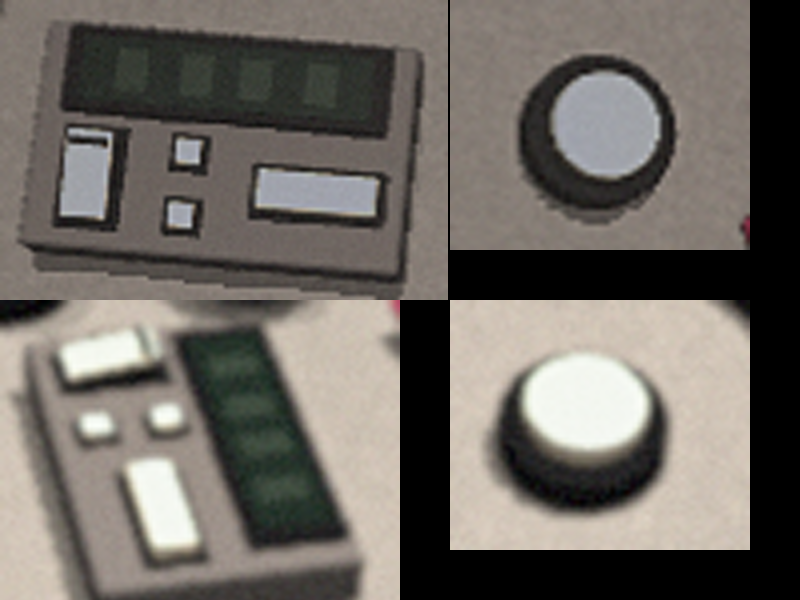

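The crop confirms the round pad: a white round cap on a black round base, at crop (606,124) in the top view and (586,402) in the side view. Bar top centre is at crop (317,191) top and (160,505) side. The rib is at (90,137) top and (147,343) side. Next I'll triangulate.

```bash
cat > h.py <<'E'
import numpy as np,cv2
def ray(s,u,v):
    x=cv2.undistortPoints(np.array([[[u,v]]],float),np.array([[s["fx"],0,s["cx"]],[0,s["fy"],s["cy"]],[0,0,1]]),np.array([s["k1"],0,0,0,0.]))[0,0]
    R=cv2.Rodrigues(np.array(s["rvec"]))[0];d=R.T@np.array([x[0],x[1],1]);return -R.T@np.array(s["tvec"]),d/np.linalg.norm(d)
def tri(rs):
    A=sum(np.eye(3)-np.outer(d,d) for c,d in rs);b=sum((np.eye(3)-np.outer(d,d))@c for c,d in rs)
    p=np.linalg.solve(A,b);return p,max(np.linalg.norm((np.eye(3)-np.outer(d,d))@(p-c)) for c,d in rs)
def atz(r,z):
    c,d=r;return c+d*(z-c[2])/d[2]
E
python3 - <<'E'
import pickle;from h import *
from scipy.optimize import least_squares
d=pickle.load(open("d0.pkl","rb"))
f=lambda u,k,o:(u+.5)/k-.5+o
T=lambda u,v:ray(d["top"],f(u,4,150),f(v,4,152)); S=lambda u,v:ray(d["side"],f(u,5,248),f(v-300,5,138))
P={"bar":(T(317.5,191.5),S(160,505),.054),"rib":(T(90,136),S(147,343),.063),"far":(T(188,152),S(165,413),.049),"near":(T(181,214),S(97,424),.049),
"round":(ray(d["top"],f(606-450,5,355),f(124,5,185)),ray(d["side"],f(586-450,5,295),f(402-300,5,270)),.037)}
Q={}
for k,(a,b,z) in P.items():
    p,e=tri([a,b]);q=atz(a,z);Q[k]=q;print(k,p.round(4),"gap",round(e,4),"top@z",q.round(4),"side@z",atz(b,z).round(4))
L={"bar":(-.03,-.07),"rib":(-.008,.085),"far":(-.008,.02),"near":(-.052,.02)}
def pos(x,l):return x[:2]+np.array([[np.cos(x[2]),-np.sin(x[2])],[np.sin(x[2]),np.cos(x[2])]])@l
r=least_squares(lambda x:np.concatenate([pos(x,L[k])-Q[k][:2] for k in L]),[.5,.2,0])
print(r.x,(r.fun*1e3).round(1));[print(k,pos(r.x,L[k]).round(4)) for k in L]
E
```

```text
bar [0.4985 0.1197 0.0526] gap 0.0013 top@z [0.4995 0.1194 0.054 ] side@z [0.4966 0.1178 0.054 ]
rib [0.5342 0.2729 0.0602] gap 0.0009 top@z [0.5344 0.2721 0.063 ] side@z [0.5321 0.2689 0.063 ]
far [0.5263 0.2077 0.0524] gap 0.0001 top@z [0.5272 0.2083 0.049 ] side@z [0.5275 0.2121 0.049 ]
near [0.4839 0.211  0.0499] gap 0.0004 top@z [0.4845 0.2111 0.049 ] side@z [0.4838 0.2122 0.049 ]
round [ 0.4794 -0.3038  0.0352] gap 0.0004 top@z [ 0.4794 -0.3034  0.037 ] side@z [ 0.4783 -0.3052  0.037 ]
[ 0.53469849  0.18703241 -0.08126134] [-0.4  0.3 -0.7  0.3  1.1 -0.7  0.   0.1]
bar [0.4991 0.1197]
rib [0.5336 0.2724]
far [0.5283 0.2076]
near [0.4845 0.2112]
```

```bash
cat >> h.py <<'E'
def go(p,heading=None):
    from plant import sensors
    o=sensors.get_obs();R=np.array(o["ee_rot"]);q=np.array(o["position"])
    print("t",round(o["t"],2),"pos",q.round(4),"dp",((R.T@(np.array(p)-q))/.25).round(4))
    if heading is not None: print("yaw",round(-(((heading-np.arctan2(R[1,0],R[0,0])+np.pi)%(2*np.pi))-np.pi)/np.pi,4))
E
python3 - <<'E'
import pickle;from h import *
d=pickle.load(open("d0.pkl","rb"));g=lambda n,u,v:ray(d[n],(u+.5)*.7-.5,(v+.5)*.7-.5)
for k,a,b in(("shaker lid",(137,279),(355,135)),("kettle",(187,212),(426,180)),("box corner",(72,240),(368,60)),("tape",(446,300),(425,340))):
    print(k,tri([g("top",*a),g("side",*b)]))
go([.30,.38,.215],-.0813+np.pi/2)
E
```

```text
shaker lid (array([0.48274134, 0.43475877, 0.16644803]), np.float64(0.0006046069798115955))
kettle (array([0.64607534, 0.40057684, 0.03977142]), np.float64(0.0008442397316625346))
box corner (array([0.51514722, 0.47191096, 0.32633978]), np.float64(0.009106027964788332))
tape (array([ 0.48025434, -0.10480685,  0.02315735]), np.float64(0.0009993282524923743))
t 0.1 pos [0.2715 0.5899 0.2135] dp [-0.4548 -0.7147 -0.0049]
yaw 0.3885
```

>>> apply_moves([
  {"dp":[-0.276,-0.709,0],"yaw":0},
  {"dp":[-0.276,-0.709,0],"yaw":0},
  {"dp":[-0.276,-0.709,0],"yaw":0},
  {"dp":[-0.276,-0.709,0],"yaw":0},
  {"dp":[-0.667,-0.793,0],"yaw":0.3885},
  {"dp":[-0.667,-0.793,0],"yaw":0.3885},
  {"dp":[-0.667,-0.793,0],"yaw":0.3885},
  {"dp":[-0.667,-0.793,0],"yaw":0.3885},
  {"dp":[-0.667,-0.793,0],"yaw":0.3885},
  {"dp":[-0.667,-0.793,0],"yaw":0.3885},
  {"dp":[-0.667,-0.793,0],"yaw":0.3885},
  {"dp":[-0.667,-0.793,0],"yaw":0.3885},
], grip=0)

```text
t: 1.1
position: [0.3405, 0.34, 0.2141]
ee_rot: [[-0.132, 0.991, -0.001], [0.991, 0.132, -0.001], [-0.001, -0.001, -1.0]]
wrist_force: [1.0, -0.3, -0.3]
finger_gap: 0.219
grasp_force: 0.0
```

```bash
python3 -c "
from h import *
go([.5376,.2721,.10],-.0813+np.pi/2)"
```

```text
t 1.1 pos [0.3405 0.34   0.2141] dp [-0.3731  0.7461  0.4563]
yaw 0.068
```

>>> apply_moves([
  {"dp":[-0.373,0.746,0.2],"yaw":0.068},
  {"dp":[-0.373,0.746,0.2],"yaw":0.068},
  {"dp":[-0.373,0.746,0.2],"yaw":0.068},
  {"dp":[-0.373,0.746,0.2],"yaw":0.068},
  {"dp":[-0.373,0.746,0.2],"yaw":0.068},
  {"dp":[-0.373,0.746,0.2],"yaw":0.068},
  {"dp":[-0.373,0.746,0.456],"yaw":0.068},
  {"dp":[-0.373,0.746,0.456],"yaw":0.068},
  {"dp":[-0.373,0.746,0.456],"yaw":0.068},
  {"dp":[-0.373,0.746,0.456],"yaw":0.068},
])

```text
t: 1.93
position: [0.5367, 0.2734, 0.0988]
ee_rot: [[0.075, 0.997, -0.004], [0.997, -0.075, -0.002], [-0.002, -0.004, -1.0]]
wrist_force: [0.6, -0.0, 0.5]
finger_gap: 0.004
grasp_force: 0.0
```

Run:
```python
from h import *;import cv2
from plant import cams
go([.5376,.2721,.07],-.0813+np.pi/2)
a=cams.snapshot("side")["image"][120:220,230:350];b=cams.snapshot("wrist")["image"]
m=np.zeros((600,800,3),np.uint8);m[:333,:400]=cv2.resize(a,(400,333),interpolation=cv2.INTER_CUBIC);m[:300,400:]=cv2.resize(b,(400,300))
a=cams.snapshot("top")["image"][140:230,140:280];m[340:597,:400]=cv2.resize(a,(400,257),interpolation=cv2.INTER_CUBIC)
cv2.imwrite("pics/r1.png",m[:,:,::-1])
```

```text
t 1.93 pos [0.5367 0.2734 0.0988] dp [-0.0047  0.0045  0.1151]
yaw 0.0021
```

View pics/r1.png

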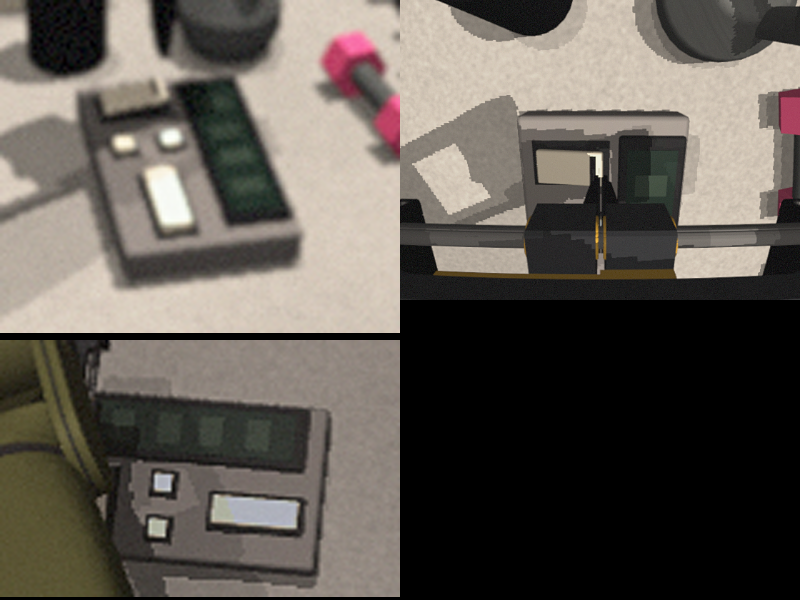

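The wrist view (crop ~(597,165)) shows the fingertips lined up over the black rib; console unmoved. Next I'll press in steps.

>>> apply_moves([
  {"dp":[-0.002,0.004,0.1],"yaw":0},
  {"dp":[-0.002,0.004,0.14],"yaw":0},
  {"dp":[-0.002,0.004,0.15],"yaw":0},
  {"dp":[-0.002,0.004,0.16],"yaw":0},
  {"dp":[-0.002,0.004,0.168],"yaw":0},
  {"dp":[-0.002,0.004,0.168],"yaw":0},
])

```text
t: 2.58
position: [0.5396, 0.2737, 0.0596]
ee_rot: [[0.074, 0.997, 0.001], [0.997, -0.074, 0.0], [0.001, 0.001, -1.0]]
wrist_force: [0.7, -0.4, -0.2]
finger_gap: 0.007
grasp_force: 0.0
```

>>> apply_moves([
  {"dp":[0,-0.008,0.004],"yaw":0},
  {"dp":[0,-0.008,0.008],"yaw":0},
  {"dp":[0,-0.008,0.012],"yaw":0},
  {"dp":[0,-0.008,0.012],"yaw":0},
])

```text
t: 2.92
position: [0.5392, 0.2739, 0.0573]
ee_rot: [[0.075, 0.997, 0.005], [0.997, -0.075, 0.001], [0.002, 0.005, -1.0]]
wrist_force: [4.2, -0.9, 4.8]
finger_gap: 0.003
grasp_force: 2.9
```

The sideways force suggests the tip came down just beyond the rib. I'll lift and look.

>>> apply_moves([
  {"dp":[0,0,-0.05],"yaw":0},
  {"dp":[0,-0.01,-0.05],"yaw":0},
  {"dp":[0,-0.01,-0.05],"yaw":0},
])

```text
t: 3.17
position: [0.5339, 0.2739, 0.0682]
ee_rot: [[0.075, 0.997, -0.001], [0.997, -0.075, 0.0], [0.0, -0.001, -1.0]]
wrist_force: [0.4, -0.9, -0.5]
finger_gap: 0.003
grasp_force: 0.0
```

Run:
```python
from h import *;import cv2
from plant import cams,sensors
go([.534,.2721,.06],-.0813+np.pi/2);print(sensors.get_obs()["wrist_force"])
m=np.zeros((600,800,3),np.uint8)
b=cams.snapshot("wrist")["image"];m[:,:400]=cv2.resize(b[130:340,210:350],(400,600),interpolation=cv2.INTER_CUBIC)
a=cams.snapshot("side")["image"][120:180,250:310];m[:400,400:]=cv2.resize(a,(400,400),interpolation=cv2.INTER_CUBIC)
cv2.imwrite("pics/r2.png",m[:,:,::-1])
```

```text
t 3.17 pos [0.5339 0.2739 0.0682] dp [-0.007   0.0011  0.0326]
yaw 0.0021
[ 0.42033947 -0.91485541 -0.45305951]
```

View pics/r2.png

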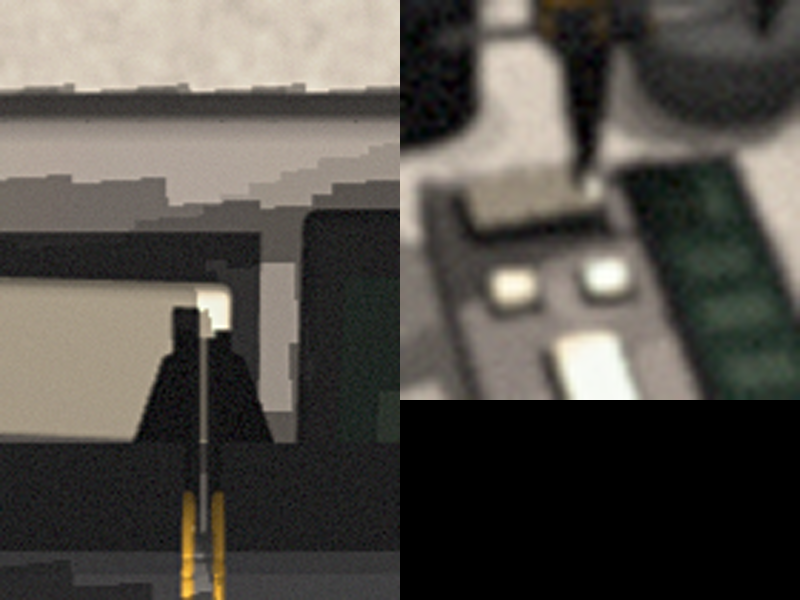

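The wrist crop shows the rib (black, x≈173–200) about 3 mm nearer than the finger seam (x≈203). The plate end is at x≈231. I'll shift 3 mm back and press.

>>> apply_moves([
  {"dp":[0,-0.012,0],"yaw":0},
  {"dp":[0,-0.012,0.016],"yaw":0},
  {"dp":[0,-0.012,0.024],"yaw":0},
  {"dp":[0,-0.012,0.032],"yaw":0},
  {"dp":[0,-0.012,0.04],"yaw":0},
  {"dp":[0,-0.012,0.048],"yaw":0},
  {"dp":[0,-0.012,0.048],"yaw":0},
])

```text
t: 3.85
position: [0.5327, 0.2739, 0.0566]
ee_rot: [[0.075, 0.997, 0.002], [0.997, -0.075, 0.0], [0.0, 0.002, -1.0]]
wrist_force: [2.9, -1.7, 3.0]
finger_gap: 0.006
grasp_force: 1.3
```

>>> apply_moves([
  {"dp":[0,-0.004,0.006],"yaw":0},
  {"dp":[0,-0.004,0.012],"yaw":0},
  {"dp":[0,-0.004,0.018],"yaw":0},
  {"dp":[0,-0.004,0.018],"yaw":0},
])

```text
t: 4.18
position: [0.5324, 0.2744, 0.0549]
ee_rot: [[0.074, 0.997, 0.003], [0.997, -0.074, 0.001], [0.001, 0.003, -1.0]]
wrist_force: [-0.9, -4.6, 14.1]
finger_gap: 0.006
grasp_force: 9.8
```

The force jumped to 14 N at z = 55 mm, which is the stop. I'll push a touch more, then lift and check.

>>> apply_moves([
  {"dp":[0,0,0.006],"yaw":0},
  {"dp":[0,0,0.006],"yaw":0},
  {"dp":[0,0,-0.04],"yaw":0},
  {"dp":[0,0,-0.2],"yaw":0},
  {"dp":[0,0,-0.2],"yaw":0},
  {"dp":[0,0,-0.2],"yaw":0},
])

```text
t: 4.68
position: [0.5315, 0.2749, 0.1038]
ee_rot: [[0.075, 0.997, 0.003], [0.997, -0.075, 0.002], [0.002, 0.003, -1.0]]
wrist_force: [1.1, 0.3, -0.7]
finger_gap: 0.003
grasp_force: 0.0
```

Run:
```python
from h import *;import cv2
from plant import cams
go([.4980,.1197,.085],-.0813)
m=np.zeros((600,800,3),np.uint8)
b=cams.snapshot("wrist")["image"];m[:,:400]=cv2.resize(b[130:340,210:350],(400,600),interpolation=cv2.INTER_CUBIC)
a=cams.snapshot("side")["image"][130:200,245:325];m[:350,400:]=cv2.resize(a,(400,350),interpolation=cv2.INTER_CUBIC)
cv2.imwrite("pics/r3.png",m[:,:,::-1])
```

```text
t 4.68 pos [0.5315 0.2749 0.1038] dp [-0.6294 -0.0876  0.0733]
yaw 0.5021
```

View pics/r3.png

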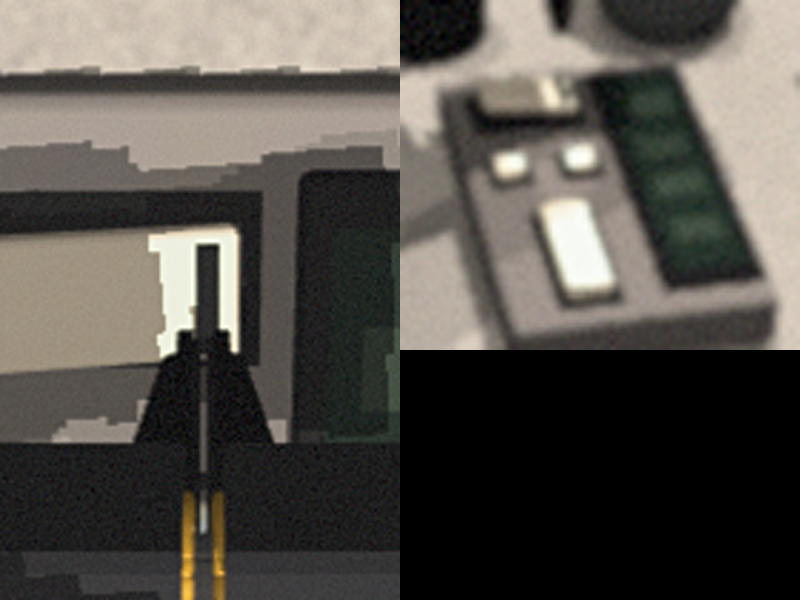

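The rib end is now low: the rib sits at crop (207,290) and the near end of the plate is raised, so the rocker is on. Next is the bar key.

>>> apply_moves([
  {"dp":[-0.63,-0.087,0],"yaw":0},
  {"dp":[-0.63,-0.087,0],"yaw":0},
  {"dp":[-0.63,-0.087,0],"yaw":0},
  {"dp":[-0.63,-0.087,0],"yaw":0},
  {"dp":[-0.63,-0.087,0.05],"yaw":0},
  {"dp":[-0.63,-0.087,0.12],"yaw":0},
  {"dp":[-0.63,-0.087,0.16],"yaw":0},
  {"dp":[-0.63,-0.087,0.17],"yaw":0},
  {"dp":[-0.63,-0.087,0.18],"yaw":0},
  {"dp":[-0.63,-0.087,0.18],"yaw":0},
])

```text
t: 5.62
position: [0.4967, 0.1191, 0.0558]
ee_rot: [[0.074, 0.997, -0.002], [0.997, -0.074, -0.0], [-0.0, -0.002, -1.0]]
wrist_force: [0.7, 0.6, 0.1]
finger_gap: 0.004
grasp_force: 0.0
```

Next, press from about 56 mm down to the stop, expected at 46 mm.

>>> apply_moves([
  {"dp":[0.002,0.006,0.008],"yaw":0},
  {"dp":[0.002,0.006,0.016],"yaw":0},
  {"dp":[0.002,0.006,0.024],"yaw":0},
  {"dp":[0.002,0.006,0.032],"yaw":0},
  {"dp":[0.002,0.006,0.038],"yaw":0},
  {"dp":[0.002,0.006,0.044],"yaw":0},
  {"dp":[0.002,0.006,0.044],"yaw":0},
])

```text
t: 6.2
position: [0.4996, 0.1193, 0.0462]
ee_rot: [[0.075, 0.997, 0.002], [0.997, -0.075, 0.001], [0.001, 0.002, -1.0]]
wrist_force: [2.5, 2.6, 2.9]
finger_gap: 0.001
grasp_force: 1.8
```

>>> apply_moves([
  {"dp":[0,0,0.006],"yaw":0},
  {"dp":[0,0,0.012],"yaw":0},
  {"dp":[0,0,0.018],"yaw":0},
  {"dp":[0,0,0.018],"yaw":0},
])

```text
t: 6.53
position: [0.4998, 0.1193, 0.046]
ee_rot: [[0.074, 0.997, -0.0], [0.997, -0.074, 0.0], [0.0, -0.0, -1.0]]
wrist_force: [-10.8, 0.3, 28.6]
finger_gap: 0.006
grasp_force: 14.7
```

That's at the stop (28 N). Lift and move toward the round pad.

>>> apply_moves([
  {"dp":[0,0,-0.05],"yaw":0},
  {"dp":[0,0,-0.3],"yaw":0},
  {"dp":[0,0,-0.3],"yaw":0},
  {"dp":[-0.9,0,-0.3],"yaw":0},
  {"dp":[-0.9,0,-0.3],"yaw":0},
  {"dp":[-0.9,0,-0.3],"yaw":0},
  {"dp":[-0.9,0,-0.3],"yaw":0},
  {"dp":[-0.9,0,-0.3],"yaw":0},
  {"dp":[-0.9,0,-0.3],"yaw":0},
  {"dp":[-0.9,0,-0.3],"yaw":0},
])

```text
t: 7.37
position: [0.4806, -0.1087, 0.1154]
ee_rot: [[0.079, 0.997, -0.002], [0.997, -0.079, -0.001], [-0.001, -0.002, -1.0]]
wrist_force: [0.7, 0.1, -1.2]
finger_gap: 0.007
grasp_force: 0.0
```

Run:
```python
from h import *;import cv2,pickle
from plant import cams
go([.4785,-.3038,.07],-.0813+np.pi/2)
d=pickle.load(open("d0.pkl","rb"))
m=np.zeros((600,800,3),np.uint8);R=lambda a,w,h:cv2.resize(a,(w,h),interpolation=cv2.INTER_CUBIC)
for j,s in enumerate((d["top"],cams.snapshot("top"))): m[j*300:j*300+300,:448]=R(s["image"][152:227,150:262],448,300)
for j,s in enumerate((d["side"],cams.snapshot("side"))): m[j*300:j*300+300,450:]=R(s["image"][138:208,248:328],350,300)
cv2.imwrite("pics/b1.png",m[:,:,::-1])
```

```text
t 7.37 pos [ 0.4806 -0.1087  0.1154] dp [-0.7786  0.0539  0.1823]
yaw 0.0006
```

View pics/b1.png

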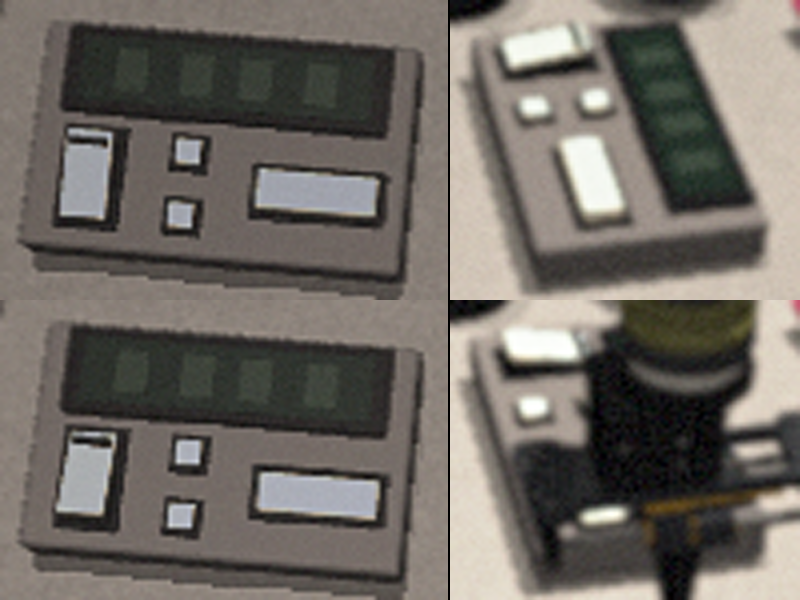

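Compared with the start (upper row), the console hasn't moved, the rocker is flipped (rib at (90,438)) and the bar is lower. Next I'll go over the round pad.

>>> apply_moves([
  {"dp":[-0.779,0.054,0],"yaw":0},
  {"dp":[-0.779,0.054,0],"yaw":0},
  {"dp":[-0.779,0.054,0],"yaw":0},
  {"dp":[-0.779,0.054,0],"yaw":0},
  {"dp":[-0.779,0.054,0],"yaw":0},
  {"dp":[-0.779,0.054,0.1],"yaw":0},
  {"dp":[-0.779,0.054,0.25],"yaw":0},
  {"dp":[-0.779,0.054,0.28],"yaw":0},
  {"dp":[-0.779,0.054,0.28],"yaw":0},
  {"dp":[-0.779,0.054,0.28],"yaw":0},
])

```text
t: 8.3
position: [0.4811, -0.2992, 0.046]
ee_rot: [[0.073, 0.997, -0.001], [0.997, -0.073, 0.001], [0.001, -0.001, -1.0]]
wrist_force: [1.4, 0.5, 0.2]
finger_gap: 0.003
grasp_force: 0.0
```

Run:
```python
from h import *;import cv2
from plant import cams
go([.4785,-.3038,.028])
m=np.zeros((600,800,3),np.uint8);R=lambda a,w,h:cv2.resize(a,(w,h),interpolation=cv2.INTER_CUBIC)
m[:300,:400]=R(cams.snapshot("wrist")["image"],400,300);m[:300,400:]=R(cams.snapshot("side")["image"][240:330,280:400],400,300)
cv2.imwrite("pics/p1.png",m[:300,:,::-1])
```

```text
t 8.3 pos [ 0.4811 -0.2992  0.046 ] dp [-0.0192 -0.0088  0.072 ]
```

View pics/p1.png

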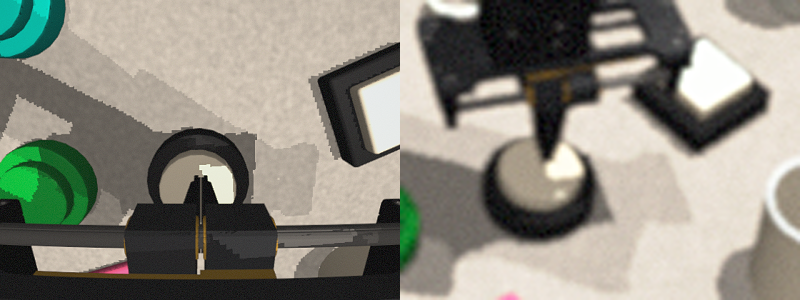

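The tip is over the round cap, with the square pad well clear. Next, press and check the force.

>>> apply_moves([
  {"dp":[-0.016,-0.006,0.01],"yaw":0},
  {"dp":[-0.016,-0.006,0.03],"yaw":0},
  {"dp":[-0.016,-0.006,0.045],"yaw":0},
  {"dp":[-0.016,-0.006,0.06],"yaw":0},
  {"dp":[-0.016,-0.006,0.07],"yaw":0},
  {"dp":[-0.016,-0.006,0.078],"yaw":0},
  {"dp":[-0.016,-0.006,0.082],"yaw":0},
  {"dp":[-0.016,-0.006,0.082],"yaw":0},
])

```text
t: 9.07
position: [0.4798, -0.3052, 0.0281]
ee_rot: [[0.075, 0.997, 0.001], [0.997, -0.075, -0.001], [-0.001, 0.001, -1.0]]
wrist_force: [-3.2, 1.5, 14.8]
finger_gap: 0.005
grasp_force: 7.2
```

It's home at z = 28 mm with 14.8 N. Hold about half a second, then release.

>>> apply_moves([
  {"dp":[0,0,0.002],"yaw":0},
  {"dp":[0,0,0.002],"yaw":0},
  {"dp":[0,0,0.002],"yaw":0},
  {"dp":[0,0,0.002],"yaw":0},
  {"dp":[0,0,0.002],"yaw":0},
  {"dp":[0,0,-0.06],"yaw":0},
  {"dp":[0,0,-0.2],"yaw":0},
  {"dp":[0,0,-0.4],"yaw":0},
  {"dp":[0,0,-0.5],"yaw":0},
  {"dp":[0,0,-0.5],"yaw":0},
  {"dp":[0,0,-0.5],"yaw":0},
])

```text
t: 9.98
position: [0.4802, -0.3054, 0.1532]
ee_rot: [[0.075, 0.997, 0.004], [0.997, -0.075, -0.003], [-0.003, 0.004, -1.0]]
wrist_force: [0.7, -0.4, -1.1]
finger_gap: 0.001
grasp_force: 0.0
```

Run:
```python
import cv2,numpy as np
from plant import cams,sensors
o=sensors.get_obs();print(o["t"],o["position"],o["wrist_force"])
m=np.zeros((600,800,3),np.uint8);R=lambda a,w,h:cv2.resize(a,(w,h),interpolation=cv2.INTER_CUBIC)
s=cams.snapshot("side")["image"];m[:350,:400]=R(s[138:208,248:328],400,350);m[:300,400:]=R(s[240:330,280:400],400,300)
t=cams.snapshot("top")["image"];m[350:,:400]=R(t[140:240,140:300],400,250);m[350:,400:]=R(t[130:230,300:460],400,250)
cv2.imwrite("pics/f.png",m[:,:,::-1])
```

```text
9.9833 [ 0.48022424 -0.30535907  0.15319205] [ 0.70379485 -0.37968179 -1.1233953 ]
```

View pics/f.png

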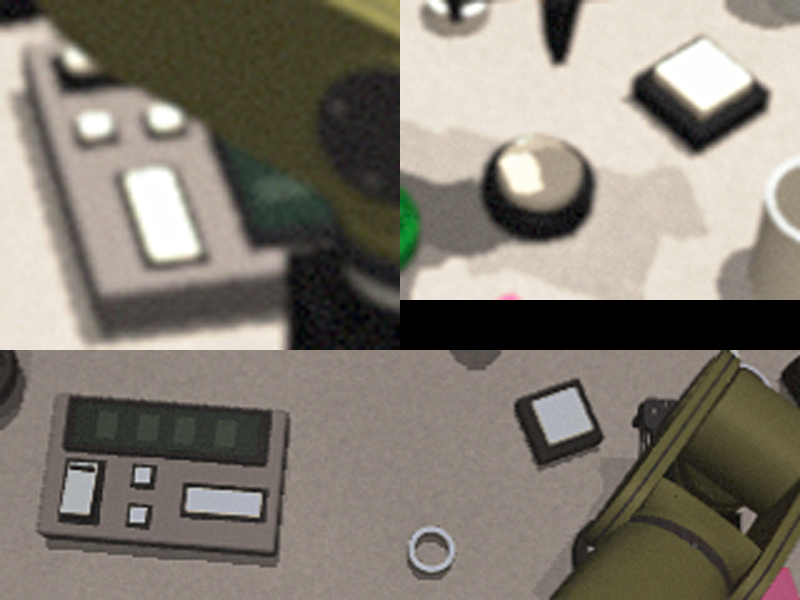

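The bar sits low, the rocker is on, the round cap is back up at (540,172), and nothing else has moved. Handing in.

```bash
python3 -c "
from plant import job
print(job.job_done())"
```

```text
the job is handed in; nothing more can be done
None
```

I pressed the rocker's ribbed end fully over, then the bar key fully down, then held the round cap home for about half a second and let it spring back; the job is handed in (about 10 s used), though no verdict came back.

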